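# Unpack the oil carrier into the bench rack, keeping the order

## Task

Unpack the four small oil and glue bottles from the cups of the aluminium carrier into the holes of the dark wooden bench rack, in the same order counted from the yellow end: the bottle nearest the carrier's yellow end goes into the hole nearest the rack's yellow end, the next into the next hole, and so on. Keep the bottles upright all the way and leave all four standing on the bottom of their holes.

Things in the scene. Friction and masses are not known exactly. Their poses are not given: they have to be found in the camera images.
- white_bottle: white dropper bottle with a blue band and white nozzle, 21 mm diameter, 80 mm tall (straight body up to 61 mm); about 20 g, loose, standing upright in one cup of the carrier; origin at the centre of its underside, z up its axis; its yaw has no meaning
- green_bottle: green dropper bottle with a white nozzle, 20 mm diameter, 62 mm tall (straight body up to 47 mm); about 20 g, loose, standing upright in one cup of the carrier; origin at the centre of its underside, z up its axis; its yaw has no meaning
- black_bottle: black dropper bottle with a white label band and white nozzle, 22 mm diameter, 70 mm tall (straight body up to 53 mm); about 20 g, loose, standing upright in one cup of the carrier; origin at the centre of its underside, z up its axis; its yaw has no meaning
- red_bottle: red bottle with a white label and black cap, 19 mm diameter, 75 mm tall (straight body up to 57 mm); about 20 g, loose, standing upright in one cup of the carrier; origin at the centre of its underside, z up its axis; its yaw has no meaning
- cup_white: grey plastic cup, fixed in the carrier, 41 x 41 mm outside, 36 mm inside, 19 mm tall, floor 2.5 mm thick, in which the white bottle stands at the start; all four cups look alike, and which one stands where in the row differs from start to start. Origin at the centre of its underside, 4 mm above the worktop
- cup_green: grey plastic cup, fixed in the carrier, 41 x 41 mm outside, 36 mm inside, 19 mm tall, floor 2.5 mm thick, in which the green bottle stands at the start; all four cups look alike, and which one stands where in the row differs from start to start. Origin at the centre of its underside, 4 mm above the worktop
- cup_black: grey plastic cup, fixed in the carrier, 41 x 41 mm outside, 36 mm inside, 19 mm tall, floor 2.5 mm thick, in which the black bottle stands at the start; all four cups look alike, and which one stands where in the row differs from start to start. Origin at the centre of its underside, 4 mm above the worktop
- cup_red: grey plastic cup, fixed in the carrier, 41 x 41 mm outside, 36 mm inside, 19 mm tall, floor 2.5 mm thick, in which the red bottle stands at the start; all four cups look alike, and which one stands where in the row differs from start to start. Origin at the centre of its underside, 4 mm above the worktop
- carrier: low silvery aluminium channel with a row of four grey cups, fixed, 57 x 200 mm, one end a yellow block (24 mm tall, y = +91 to +104 mm), the other plain metal; cup rims 23 mm, cup floors 6.5 mm above the worktop. Cup centres at x = 0, y = +66, +22, -22, -66 mm; +y points to the yellow end. Origin: centre of its underside, on the worktop.
- bench_rack: dark wooden block with a row of four round holes, fixed, 54 x 202 mm, 26 mm tall, one end a yellow block (28 mm tall, y = +91 to +104 mm), the other a dark metal plate; holes 36 mm wide, 20 mm deep (floors 6 mm above the worktop), empty at the start. Hole centres at x = 0, y = +66, +22, -22, -66 mm; +y points to the yellow end. Origin: centre of its underside, on the worktop.

How it is judged:
By the outcome, as a careful person would: the job done as asked, in the order asked, and still so for the second after the job is handed in, with the robot touching nothing.
It also fails if it takes over 109 s, if anything falls off the work surface, if the arm or the gripper's body presses on something with over 40 N, if the wrist force passes 120 N, or if a joint passes its speed limit or range.

## Robot

A 7-joint arm with a two-finger parallel gripper is mounted at the origin on a cart in front of the work surface, level with it; the furniture and walls round the work are solid. World frame = base frame: x ahead of the robot, y to its left, z up, the work surface at z = 0. Lengths are in m, angles in rad, forces in N, time in s.
With the tool pointing down it reaches from about 0.4 to 0.9 m from the base axis. Payload 5.6 kg.
Tool frame: the origin (TCP) lies at the very end of the fingers, on their centre line; the grasp point (between the pads) lies 19 mm behind it; z points along the fingers, y is the line along which they close (so a half turn about z gives the same grasp; the last joint's range is limited). The gripper opens to 92 mm and grips with 3 to 60 N. Pads are 20 mm wide; open, the fingers measure 128 mm over their backs; the gripper's body (75 mm by 189 mm) begins 69 mm behind the grasp point.
Start: joints at [1.149, 0.468, -0.012, 1.603, 0.006, 1.071, -0.056], TCP at [0.24, -0.604, 0.215] pointing down, gripper open.
Joint ranges: [-2.53, 2.53], [-0.31, 2.02], [-1.57, 1.55], [0.28, 2.44], [-1.29, 4.43], [0.15, 1.84], [-2.92, 2.92]. Speed limits (rad/s): [2.57, 2.57, 3.14, 3.14, 3.14, 3.14, 3.14].

## Interface

Orientations are given as a unit quaternion [w, x, y, z].
In Python, from workcell import env gives the robot as it stands.
- The arm moves only by the tool send_rows, never from a script. Its argument "plan" is a list of rows, each a list of 7 numbers: the turn, a rotation vector about the world's x, y, z normalised to -1 to 1, where 1 is 0.5 rad, then the shift along the world's x, y, z normalised to -1 to 1, where 1 is 0.6 m, then the opening, from -1 (shut) to 1 (fully open). A call has 1 to 12 rows; each row shifts and turns the commanded pose from where the row before left it; what a row does not reach is not made up. A row lasts 1/10 s, in which the tool goes at most 50 mm and 8.59 degrees, less where a joint would pass 70% of its speed; a pose out of reach is approached as far as the arm can. A call with a number of a shift or a turn outside -1 to 1 is refused whole. A call with a gripper value outside its range is refused whole. The fingers move at their own pace and stop on an object; "force" is the grip in N (left out, the last holds). Time passes only in rows, so rows that do not move let the fingers close. It gives the time, the measured TCP pose, the force, the opening and the grip force at its end, in the units of the state.
- env.get_state(): the state, without advancing time (a new reading comes with each control period).
- env.snapshot(name): name is "side" or "top"; returns a dict with "pixels" (400x640x3 uint8, red, green, blue), "range_z" (400x640 float32, m along the optical axis (not along the pixel's ray), 0 where there is no reading), "intrinsics" (3x3 intrinsics, pixels), "k1" (the pictures are not rectified: a ray, as slopes to the right and down, at radius r is drawn at 1 + k1 r^2 times it, then the intrinsics apply), "R" (3x3) and "t" (3): a world point X has camera coordinates R X + t. Camera axes: x right, y down, z forward; pixel columns grow to the right and rows downward; lengths in m; the calibration is good to about 2 mm. A picture is of the moment at which its call begins.
- env.hand_in(): hands the job in; it is judged then, once.
The state is a dict: "time_s": time; "q": joint angles; "joint_vel": joint speeds; "joint_efforts": joint torques, N m; "tool_pos": TCP position; "tcp_rot": TCP orientation; "wrist_force": force on the tool from outside, world axes, zero at the start; "wrist_torque": the same for the moment, N m; "width": finger opening in m; "gripper_force": force on a finger pad.
Only numpy, scipy, OpenCV 4.12 (cv2) and the standard library are available. Lean on these libraries where they do the work, as an engineer would, in place of code of your own. Each camera call takes 0.05 s, during which the arm holds its last target. There are 200 camera calls.

## Working session

There is one attempt and no reset: what is moved stays moved. The work goes in short steps, Python scripts to look and compute and a tool call to move; the robot and the scene stay as the last step left them, time stands still between calls to the robot, and variables do not carry over. Pictures are saved under pics/ and viewed, at most 14 in all, crops included, and the job is handed in when it is done.

Besides the shell and the picture viewer there is one more tool, called by a JSON object that holds its "method" and its "body", one argument or row to a line. send_rows: Moves the arm, as the interface text tells. Scaled input: -1 to 1 covers 0.6 m each way for a shift and 0.5 rad each way for a turn. Its arguments: {"type":"object","properties":{"plan":{"type":"array","items":{"type":"array","items":{"type":"number","minimum":-1,"maximum":1}}},"force":{"type":"number"}},"required":["plan"]}

```bash
mkdir -p pics; ls; python3 - <<'E'
from workcell import env
import cv2,pickle
s=env.get_state();print({k:s[k] for k in('time_s','tool_pos','tcp_rot','width','wrist_force')})
for n in('top','side'):
    d=env.snapshot(n);pickle.dump(d,open(f'{n}0.pkl','wb'));cv2.imwrite(f'pics/{n}0.png',d['pixels'][:,:,::-1])
    print(n,d['intrinsics'],d['k1'],d['R'],d['t'])
E
```

```text
pics
{'time_s': 0.0, 'tool_pos': array([ 0.24008032, -0.60342228,  0.21366431]), 'tcp_rot': array([-8.29051834e-04,  9.82126382e-01,  1.88220689e-01, -2.33295686e-04]), 'width': 0.09192127597003301, 'wrist_force': array([ 0.22047578, -0.33344545, -0.32016996])}
top [[370.21209009   0.         319.88944653]
 [  0.         370.21209009 205.24321415]
 [  0.           0.           1.        ]] -0.03875058423077352 [[-0.01554455 -0.99962196 -0.02267845]
 [-0.99341722  0.01801458 -0.1131269 ]
 [ 0.11349267  0.02077066 -0.9933217 ]] [-0.11383008  0.48396841  0.84976798]
side [[511.23615179   0.         319.4169484 ]
 [  0.         511.23615179 189.82060248]
 [  0.           0.           1.        ]] -0.11178620571786477 [[ 0.9876081  -0.15590511 -0.01799571]
 [-0.08683273 -0.44730891 -0.89015438]
 [ 0.13072997  0.88068628 -0.45530357]] [-0.47509281  0.01684986  0.92810975]
```

View pics/top0.png

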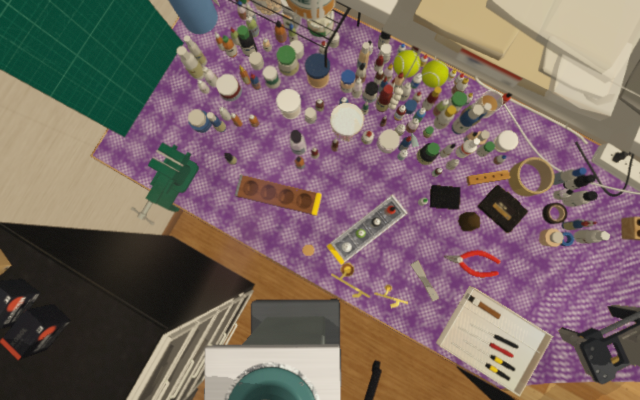

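View pics/side0.png

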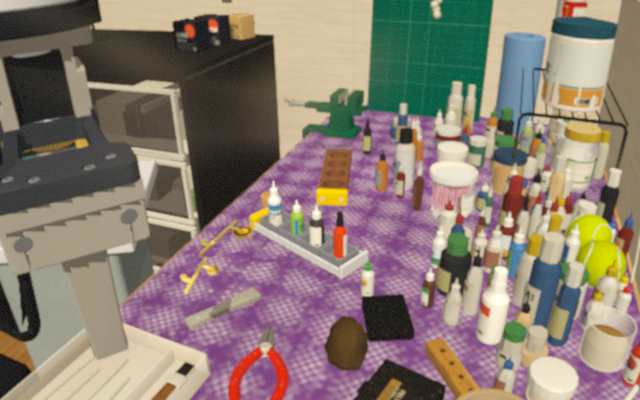

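The top view shows the rack from about (238,190) to its yellow end at (317,203). The carrier runs from its yellow end at (336,254) to (400,205). From the yellow end the bottles are white, green, black, red, and the side view confirms this. Next I'll zoom in and measure.

```bash
cat > h.py <<'E'
import numpy as np,cv2,pickle
def ray(d,uv):
    p=cv2.undistortPoints(np.array(uv,float).reshape(-1,1,2),d['intrinsics'],np.array([d['k1'],0,0,0.]))[:,0]
    D=np.c_[p,np.ones(len(p))]@d['R']; return -d['R'].T@d['t'],D
def onplane(d,uv,z):
    c,D=ray(d,uv); return c+D*((z-c[2])/D[:,2])[:,None]
def proj(d,X):
    c=np.atleast_2d(X)@d['R'].T+d['t']; s=c[:,:2]/c[:,2:]
    s=s*(1+d['k1']*(s**2).sum(1))[:,None]
    return s*d['intrinsics'][0,0]+d['intrinsics'][:2,2]
def points(d):
    v,u=np.mgrid[:400,:640]; uv=np.c_[u.ravel(),v.ravel()]
    c,D=ray(d,uv); return (c+D*d['range_z'].reshape(-1,1)).reshape(400,640,3)
E
python3 - <<'E'
from h import *
d=pickle.load(open('top0.pkl','rb'));im=d['pixels'];P=points(d)
hsv=cv2.cvtColor(im,cv2.COLOR_RGB2HSV)
print('table z',np.median(P[215:240,260:300,2]))
# raised pixels
roi=np.zeros((400,640),bool);roi[170:270,230:410]=1
h=P[...,2]
for nm,z,m in(('rack',.026,roi&(h>.014)&(h<.045)&(np.mgrid[:400,:640][1]<328)&(np.mgrid[:400,:640][0]<220)),):
    n,l,s,c=cv2.connectedComponentsWithStats(m.astype('u1'))
    i=1+s[1:,4].argmax();print(nm,s[i],c[i])
y=roi&(hsv[...,0]>20)&(hsv[...,0]<32)&(hsv[...,1]>150)&(hsv[...,2]>120)
n,l,s,c=cv2.connectedComponentsWithStats(y.astype('u1'))
for i in range(1,n):
    if s[i,4]>15: print('yel',s[i],c[i],onplane(d,[c[i]],.026),np.median(P[l==i],0))
a=cv2.resize(im[170:270,230:410],None,fx=4.4,fy=4.4,interpolation=cv2.INTER_CUBIC)
cv2.imwrite('pics/a.png',a[:,:,::-1])
d=pickle.load(open('side0.pkl','rb'))
a=cv2.resize(d['pixels'][140:280,240:380],None,fx=4.2,fy=4.2,interpolation=cv2.INTER_CUBIC)
cv2.imwrite('pics/b.png',a[:,:,::-1])
E
```

```text
table z 0.0020797828087081305
rack [ 235  174   86   42 1233] [278.12408759 194.69829684]
yel [312 193   9  22 117] [316.04273504 203.61538462] [[ 0.48604782 -0.11290773  0.026     ]] [ 0.48493503 -0.11292992  0.02923221]
yel [327 244  17  20 108] [335.43518519 253.7962963 ] [[ 0.36744209 -0.15643044  0.026     ]] [ 0.36704506 -0.15560931  0.02540215]
yel [344 267   7   3  16] [347.125 268.125] [[ 0.33399426 -0.18288924  0.026     ]] [ 0.33318645 -0.18343427  0.00826912]
```

View pics/a.png

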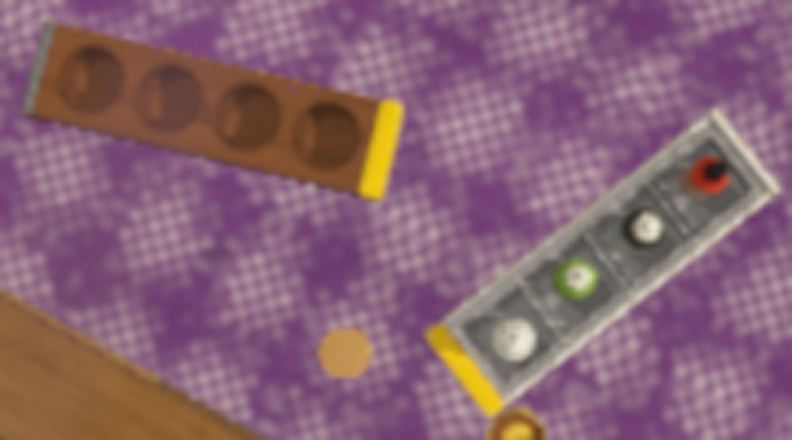

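View pics/b.png

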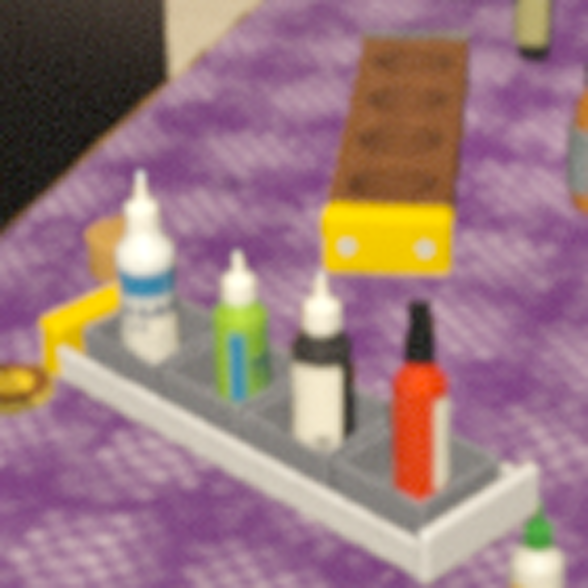

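The crop shows the rack holes at crop pixels (92,79), (170,97), (248,117) and (328,136). The bottle tops are at white (516,341), green (578,279), black (645,229) and red (710,174). I'll turn these into world points and cross-check them with the side view, where the tips are at about (140,175), (237,252), (320,275) and (419,306) in that crop.

```bash
python3 - <<'E'
from h import *
np.set_printoptions(precision=4,suppress=True)
d=pickle.load(open('top0.pkl','rb'));s=pickle.load(open('side0.pkl','rb'));P=points(d)
A=lambda l:(np.array(l,float)+.5)/4.4-.5+[230,170]
B=lambda l:(np.array(l,float)+.5)/4.2-.5+[240,140]
# rack: outline corners of yellow far edge & metal end
def fit(corn,z,L,W,name):
    X=onplane(d,A(corn),z)[:,:2]; c=X.mean(0); # order: yellowL,yellowR,plainR,plainL around
    ax=(X[0]+X[1]-X[2]-X[3])/2; print(name,'len',np.linalg.norm(ax),'wid',np.linalg.norm(X[0]-X[1]),np.linalg.norm(X[2]-X[3]))
    u=ax/np.linalg.norm(ax);return c,u
rc,ru=fit([[405,103],[381,200],[23,113],[47,23]],.027,.206,.054,'rack')
cc,cu=fit([[427,332],[497,416],[780,188],[714,109]],.022,.204,.057,'car')
off=np.array([.066,.022,-.022,-.066])
print('rack c',rc,'u',ru,np.degrees(np.arctan2(ru[1],ru[0])));print('car c',cc,'u',cu,np.degrees(np.arctan2(cu[1],cu[0])))
h=onplane(d,A([[328,136],[248,117],[170,97],[92,79]]),.026)[:,:2]
print('holes seen\n',h,'\nmodel(outline)\n',rc-ru*.0015+off[:,None]*ru)
print('cups model\n',cc-cu*.0025+off[:,None]*cu)
H=np.array([.080,.062,.070,.075])+.0065
tt=A([[516,341],[578,279],[645,229],[713,170]]);ss=B([[140,175],[237,252],[320,275],[419,306]])
for i in range(4):
    c1,D1=ray(d,tt[i]);c2,D2=ray(s,ss[i]);
    t=np.linalg.lstsq(np.c_[D1[0],-D2[0]],c2-c1,rcond=None)[0]
    print('tip top',onplane(d,tt[i],H[i])[0],'side',onplane(s,ss[i],H[i])[0],'tri',c1+D1[0]*t[0])
# depth clusters in carrier
car=P.reshape(-1,3)
loc=car[:,:2]-(cc-cu*.0025)
a=loc@cu;b=loc@np.array([-cu[1],cu[0]])
for i in range(4):
    for lo in(.03,.045):
        m=(abs(a-off[i])<.022)&(abs(b)<.022)&(car[:,2]>lo)&(car[:,2]<.1)
        print(i,lo,m.sum(),'med off along/perp',np.median(a[m])-off[i],np.median(b[m]),'zmax',car[m,2].max(), car[m,:2].mean(0))
# obstacles near
for nm,c,u in(('rack',rc,ru),('car',cc,cu)):
    l=car[:,:2]-c;x=l@u;y=l@np.array([-u[1],u[0]])
    for y0 in range(-130,130,20):
        m=(abs(x)<.1)&(y>y0/1e3)&(y<(y0+20)/1e3)&(car[:,2]<.5);print(nm,y0,round(np.percentile(car[m,2],99.5),3),end='; ')
E
```

```text
rack len 0.20043152145605797 wid 0.054017900435475955 0.050988387390027874
car len 0.19557458616621998 wid 0.05781280751985717 0.05510117103478409
rack c [ 0.5095 -0.0226] u [-0.2461 -0.9693] -104.2440745829188
car c [ 0.4246 -0.2325] u [-0.6035  0.7974] 127.1188696611903
holes seen
 [[ 0.4939 -0.0848]
 [ 0.5051 -0.0416]
 [ 0.5169  0.0008]
 [ 0.5276  0.0434]] 
model(outline)
 [[ 0.4937 -0.0852]
 [ 0.5045 -0.0425]
 [ 0.5153  0.0001]
 [ 0.5261  0.0428]]
cups model
 [[ 0.3863 -0.1818]
 [ 0.4128 -0.2169]
 [ 0.4394 -0.252 ]
 [ 0.4659 -0.2871]]
tip top [ 0.3825 -0.1804  0.0865] side [ 0.3824 -0.1795  0.0865] tri [ 0.3825 -0.1804  0.0869]
tip top [ 0.4132 -0.2134  0.0685] side [ 0.4135 -0.2117  0.0685] tri [ 0.4132 -0.2133  0.0694]
tip top [ 0.4374 -0.2471  0.0765] side [ 0.438  -0.2485  0.0765] tri [ 0.4375 -0.2472  0.0757]
tip top [ 0.4661 -0.2814  0.0815] side [ 0.4654 -0.2844  0.0815] tri [ 0.4663 -0.2817  0.08  ]
0 0.03 74 med off along/perp 0.004759919113253491 0.0005804654761418829 zmax 0.08765702517444662 [ 0.383  -0.1787]
0 0.045 69 med off along/perp 0.004609767271816445 0.0007398
[... 445 characters left out ...]
814139482 -0.0016683189296328354 zmax 0.0786041672112745 [ 0.4379 -0.2475]
3 0.03 68 med off along/perp 0.006228255855027141 -0.0031897754200293127 zmax 0.0854831280624313 [ 0.4647 -0.2807]
3 0.045 58 med off along/perp 0.005704001239510176 -0.0029047284073753527 zmax 0.0854831280624313 [ 0.465  -0.2813]
rack -130 0.022; rack -110 0.021; rack -90 0.006; rack -70 0.006; rack -50 0.006; rack -30 0.031; rack -10 0.032; rack 10 0.032; rack 30 0.007; rack 50 0.006; rack 70 0.074; rack 90 0.076; rack 110 0.117; car -130 0.032; car -110 0.029; car -90 0.006; car -70 0.006; car -50 0.006; car -30 0.053; car -10 0.084; car 10 0.027; car 30 0.01; car 50 0.01; car 70 0.006; car 90 0.006; car 110 0.008;
```

Both views and the depth agree to within 2–3 mm, the heights match the given sizes, and the area around the rack is clear. The plan is to grip across the row with the jaws about 50 mm open, starting with red.

{"method": "send_rows", "body": {
  "plan": [
    [0,0,0.29,0.0313,0.0446,-0.0075,0.1],
    [0,0,0.29,0.0313,0.0446,-0.0075,0.1],
    [0,0,0.29,0.0313,0.0446,-0.0075,0.1],
    [0,0,0.29,0.0313,0.0446,-0.0075,0.1],
    [0,0,0.29,0.0313,0.0446,-0.0075,0.1],
    [0,0,0.29,0.0313,0.0446,-0.0075,0.1],
    [0,0,0.29,0.0313,0.0446,-0.0075,0.1],
    [0,0,0.29,0.0313,0.0446,-0.0075,0.1],
    [0,0,0.29,0.0313,0.0446,-0.0075,0.1],
    [0,0,0.29,0.0313,0.0446,-0.0075,0.1],
    [0,0,0.29,0.0313,0.0446,-0.0075,0.1],
    [0,0,0.29,0.0313,0.0446,-0.0075,0.1]
  ],
  "force": 10
}}

```text
time_s: 1.3
tool_pos: [0.466, -0.2817, 0.1602]
tcp_rot: [-0.0, 0.487, 0.873, -0.0]
wrist_force: [0.5, -1.0, -0.7]
width: 0.0506
gripper_force: 0.0
```

{"method": "send_rows", "body": {
  "plan": [
    [0,0,0.2,0,0,0,0.1],
    [0,0,0,0,0,0,0.1],
    [0,0,0,0,0,0,0.1],
    [0,0,0,0,0,0,0.1]
  ]
}}

```text
time_s: 1.7
tool_pos: [0.4651, -0.2838, 0.1605]
tcp_rot: [-0.0, 0.447, 0.895, -0.0]
wrist_force: [0.2, -0.1, 1.0]
width: 0.0505
gripper_force: 0.0
```

{"method": "send_rows", "body": {
  "plan": [
    [0,0,0,0,0,-0.035,0.1],
    [0,0,0,0,0,-0.035,0.1],
    [0,0,0,0,0,-0.035,0.1],
    [0,0,0,0,0,-0.035,0.1],
    [0,0,0,0,0,-0.035,0.1],
    [0,0,0,0,0,-0.0375,0.1],
    [0,0,0,0,0,0,0.1],
    [0,0,0,0,0,0,0.1],
    [0,0,0,0,0,0,0.1]
  ]
}}

```text
time_s: 2.6
tool_pos: [0.4664, -0.2835, 0.0343]
tcp_rot: [0.001, 0.446, 0.895, -0.0]
wrist_force: [1.1, 0.2, -0.6]
width: 0.0506
gripper_force: 0.0
```

```bash
cat > look.py <<'E'
import sys
from h import *
from workcell import env
s=env.get_state();print(s['time_s'],s['tool_pos'].round(4),s['width'].__round__(4),s['wrist_force'].round(1))
d=env.snapshot('side');t=env.snapshot('top')
for n,x in(('side',d),('top',t)): pickle.dump(x,open(n+'1.pkl','wb'))
a=cv2.resize(d['pixels'][130:280,230:400],None,fx=2.3,fy=2.3,interpolation=cv2.INTER_CUBIC)
b=cv2.resize(t['pixels'][160:275,230:410],None,fx=2.2,fy=3,interpolation=cv2.INTER_CUBIC)[:345]
cv2.imwrite(sys.argv[1],np.hstack([a,b])[:,:,::-1])
E
python3 look.py pics/c.png
```

```text
2.6 [ 0.4664 -0.2835  0.0343] 0.0506 [ 1.1  0.2 -0.6]
```

View pics/c.png

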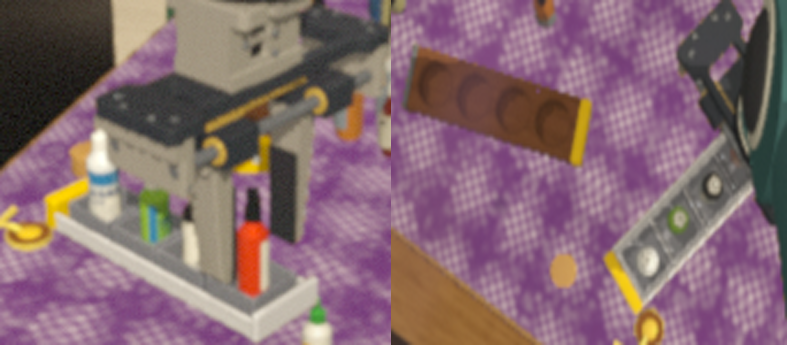

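The fingers straddle the red bottle across the row: red is at about (253,255) in the crop, between the near finger at (213,230) and the far pad at (285,195). Now close.

{"method": "send_rows", "body": {
  "plan": [
    [0,0,0,0,0,0,-0.8],
    [0,0,0,0,0,0,-0.8],
    [0,0,0,0,0,0,-0.8],
    [0,0,0,0,0,0,-0.8],
    [0,0,0,0,0,0,-0.8],
    [0,0,0,0,0,0,-0.8]
  ],
  "force": 10
}}

```text
time_s: 3.3
tool_pos: [0.4657, -0.2828, 0.0331]
tcp_rot: [0.0, 0.445, 0.895, -0.0]
wrist_force: [-0.0, -0.1, 1.5]
width: 0.0187
gripper_force: 10.0
```

{"method": "send_rows", "body": {
  "plan": [
    [0,0,0,0,0,0.01,-0.8],
    [0,0,0,0,0,0.02,-0.8],
    [0,0,0,0,0,0.03,-0.8],
    [0,0,0,0,0,0.03,-0.8],
    [0,0,0,0,0,0.03,-0.8],
    [0,0,0,0,0,0.03,-0.8],
    [0,0,0,0,0,0.03,-0.8],
    [0,0,0,0,0,0,-0.8],
    [0,0,0,0,0,0,-0.8]
  ]
}}

```text
time_s: 4.2
tool_pos: [0.4657, -0.283, 0.1415]
tcp_rot: [0.001, 0.445, 0.895, -0.0]
wrist_force: [-0.4, -0.1, -0.9]
width: 0.0186
gripper_force: 10.0
```

```bash
python3 look.py pics/d.png
```

```text
4.2 [ 0.4657 -0.283   0.1415] 0.0186 [-0.4 -0.1 -0.9]
```

View pics/d.png

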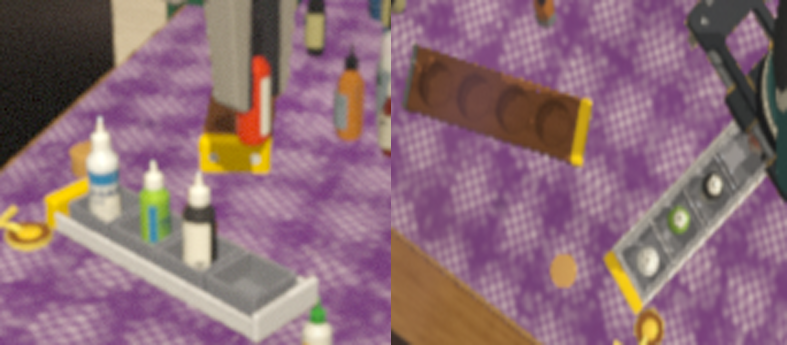

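The red bottle is held upright at about (260,100) in the side crop, and its cup is empty. I'll measure how far off the pad centre it sits.

```bash
cat > off.py <<'E'
# offset of held bottle axis vs TCP, side view: off.py lo hi (hue) z_tcp_grasp
from h import *
from workcell import env
def offset(hlo,hhi,zg,box=(130,280,230,400),vmin=60,smin=120):
    d=pickle.load(open('side1.pkl','rb'));tcp=env.get_state()['tool_pos']
    hsv=cv2.cvtColor(d['pixels'],cv2.COLOR_RGB2HSV);H=hsv[...,0]
    m=((H>=hlo)&(H<=hhi) if hlo<hhi else (H>=hlo)|(H<=hhi))&(hsv[...,1]>smin)&(hsv[...,2]>vmin)
    k=np.zeros_like(m);k[box[0]:box[1],box[2]:box[3]]=1
    n,l,s,c=cv2.connectedComponentsWithStats((m&k).astype('u1'));i=1+s[1:,4].argmax()
    print('blob',s[i],c[i])
    zb=tcp[2]-zg+.0065
    print('base centre proj if centred',proj(d,[*tcp[:2],zb]),'top body', proj(d,[*tcp[:2],zb+.05]))
E
python3 - <<'E'
from off import *
offset(172,8,.033,box=(140,200,320,360))
d=pickle.load(open('side1.pkl','rb'));cv2.imwrite('pics/e.png',cv2.resize(d['pixels'][120:220,300:380],None,fx=6,fy=6,interpolation=cv2.INTER_CUBIC)[:,:,::-1])
E
```

```text
blob [331 154  17  39 279] [339.70609319 174.56630824]
base centre proj if centred [[338.89379048 190.92856556]] top body [[338.85987176 156.79206969]]
```

View pics/e.png

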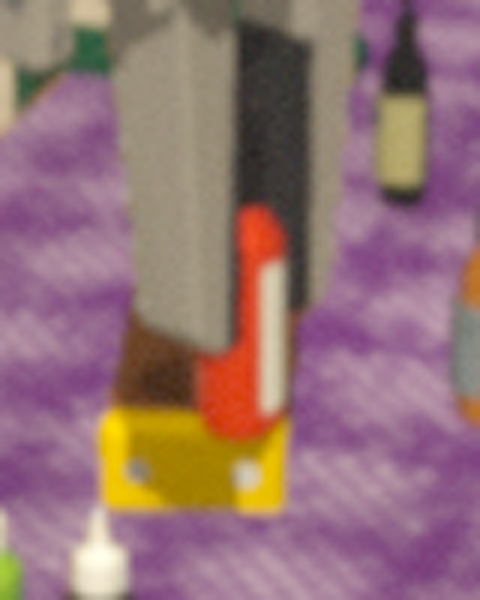

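It sits about 3 mm toward the red end of the row, which will become the rack's yellow side after the turn. The hole tolerance easily covers that, and I'll aim 3 mm away to compensate. Moving to above hole 4.

{"method": "send_rows", "body": {
  "plan": [
    [0,0,-0.179,0.0104,0.0548,0,-0.8],
    [0,0,-0.179,0.0104,0.0548,0,-0.8],
    [0,0,-0.179,0.0104,0.0548,0,-0.8],
    [0,0,-0.179,0.0104,0.0548,0,-0.8],
    [0,0,-0.179,0.0104,0.0548,0,-0.8],
    [0,0,-0.179,0.0104,0.0548,0,-0.8],
    [0,0,-0.179,0.0104,0.0548,0,-0.8],
    [0,0,-0.179,0.0104,0.0548,0,-0.8],
    [0,0,-0.179,0.0104,0.0548,0,-0.8],
    [0,0,-0.179,0.0104,0.0548,0,-0.8],
    [0,0,0,0,0,0,-0.8],
    [0,0,0,0,0,0,-0.8]
  ]
}}

```text
time_s: 5.5
tool_pos: [0.5274, 0.0467, 0.1401]
tcp_rot: [-0.001, 0.788, 0.616, -0.001]
wrist_force: [-0.5, 0.3, -0.2]
width: 0.0187
gripper_force: 10.0
```

{"method": "send_rows", "body": {
  "plan": [
    [0,0,0,0,0,-0.03,-0.8],
    [0,0,0,0,0,-0.03,-0.8],
    [0,0,0,0,0,-0.03,-0.8],
    [0,0,0,0,0,0,-0.8],
    [0,0,0,0,0,0,-0.8],
    [0,0,0,0,0,0,-0.8]
  ]
}}

```text
time_s: 6.1
tool_pos: [0.5286, 0.0454, 0.0878]
tcp_rot: [0.0, 0.789, 0.614, 0.0]
wrist_force: [0.4, 0.5, -0.0]
width: 0.0188
gripper_force: 10.0
```

```bash
python3 look.py pics/f.png
```

```text
6.1 [0.5286 0.0454 0.0878] 0.0188 [ 0.4  0.5 -0. ]
```

View pics/f.png

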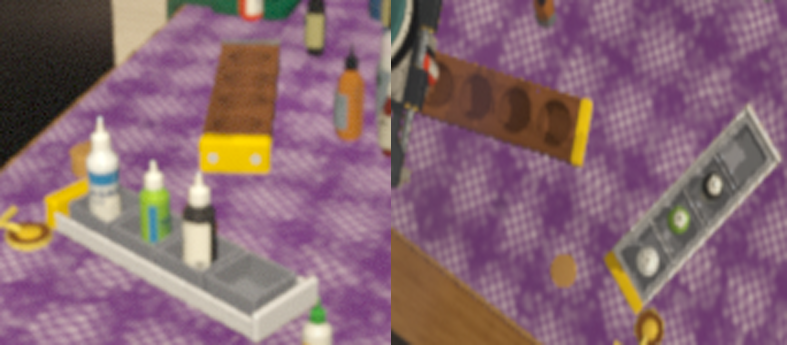

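Pose and angle match hole 4. Lowering.

{"method": "send_rows", "body": {
  "plan": [
    [0,0,0,0,0,-0.02,-0.8],
    [0,0,0,0,0,-0.02,-0.8],
    [0,0,0,0,0,-0.015,-0.8],
    [0,0,0,0,0,-0.015,-0.8],
    [0,0,0,0,0,-0.01,-0.8],
    [0,0,0,0,0,-0.009,-0.8],
    [0,0,0,0,0,0,-0.8],
    [0,0,0,0,0,0,-0.8],
    [0,0,0,0,0,0,-0.8]
  ]
}}

```text
time_s: 7.1
tool_pos: [0.5283, 0.046, 0.0339]
tcp_rot: [0.0, 0.789, 0.615, 0.0]
wrist_force: [0.1, -0.6, -0.2]
width: 0.0187
gripper_force: 10.0
```

{"method": "send_rows", "body": {
  "plan": [
    [0,0,0,0,0,0,-0.5],
    [0,0,0,0,0,0,-0.4],
    [0,0,0,0,0,0,-0.2],
    [0,0,0,0,0,0,0],
    [0,0,0,0,0,0,0.1],
    [0,0,0,0,0,0.02,0.1],
    [0,0,0,0,0,0.04,0.1],
    [0,0,0,0,0,0.05,0.1],
    [0,0,0,0,0,0.05,0.1],
    [0,0,0,0,0,0.05,0.1]
  ]
}}

```text
time_s: 8.1
tool_pos: [0.528, 0.0461, 0.1618]
tcp_rot: [0.0, 0.789, 0.615, 0.0]
wrist_force: [1.0, -0.0, -0.6]
width: 0.0505
gripper_force: 0.0
```

{"method": "send_rows", "body": {
  "plan": [
    [0,0,0.179,-0.0149,-0.0491,0,0.1],
    [0,0,0.179,-0.0149,-0.0491,0,0.1],
    [0,0,0.179,-0.0149,-0.0491,0,0.1],
    [0,0,0.179,-0.0149,-0.0491,0,0.1],
    [0,0,0.179,-0.0149,-0.0491,0,0.1],
    [0,0,0.179,-0.0149,-0.0491,0,0.1],
    [0,0,0.179,-0.0149,-0.0491,0,0.1],
    [0,0,0.179,-0.0149,-0.0491,0,0.1],
    [0,0,0.179,-0.0149,-0.0491,0,0.1],
    [0,0,0.179,-0.0149,-0.0491,0,0.1],
    [0,0,0,0,0,0,0.1],
    [0,0,0,0,0,0,0.1]
  ]
}}

```text
time_s: 9.3
tool_pos: [0.4386, -0.2489, 0.1603]
tcp_rot: [0.0, 0.446, 0.895, 0.0]
wrist_force: [0.3, 0.4, 0.3]
width: 0.0508
gripper_force: 0.0
```

```bash
python3 - <<'E'
from workcell import env
import cv2
a=env.snapshot('side')['pixels'][90:290,230:400]
cv2.imwrite('pics/g.png',cv2.resize(a,None,fx=3,fy=3,interpolation=cv2.INTER_CUBIC)[:,:,::-1])
E
```

```text
(no output)
```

View pics/g.png

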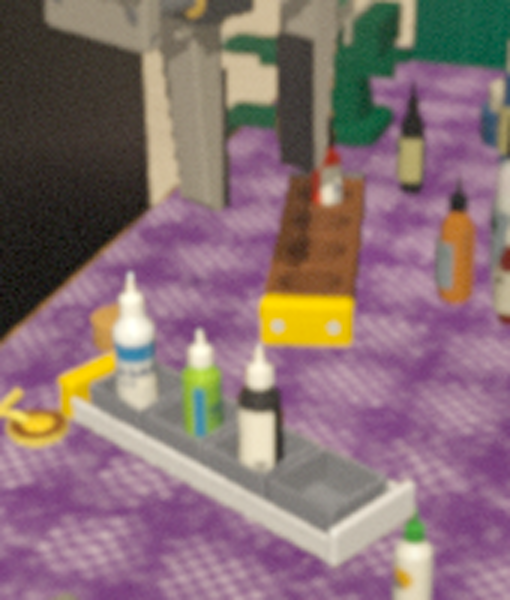

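Red stands upright in hole 4, at about (328,185) in the crop. Now descend on black, close and lift.

{"method": "send_rows", "body": {
  "plan": [
    [0,0,0,0,0,-0.035,0.1],
    [0,0,0,0,0,-0.035,0.1],
    [0,0,0,0,0,-0.035,0.1],
    [0,0,0,0,0,-0.035,0.1],
    [0,0,0,0,0,-0.035,0.1],
    [0,0,0,0,0,-0.037,0.1],
    [0,0,0,0,0,0,0.1],
    [0,0,0,0,0,0,0.1],
    [0,0,0,0,0,0,0.1]
  ]
}}

```text
time_s: 10.25
tool_pos: [0.4398, -0.2483, 0.0337]
tcp_rot: [0.001, 0.445, 0.896, 0.0]
wrist_force: [0.2, 0.6, -0.3]
width: 0.0506
gripper_force: 0.0
```

{"method": "send_rows", "body": {
  "plan": [
    [0,0,0,0,0,0,-0.8],
    [0,0,0,0,0,0,-0.8],
    [0,0,0,0,0,0,-0.8],
    [0,0,0,0,0,0,-0.8],
    [0,0,0,0,0,0,-0.8],
    [0,0,0,0,0,0,-0.8]
  ],
  "force": 10
}}

```text
time_s: 10.85
tool_pos: [0.4388, -0.2488, 0.0328]
tcp_rot: [0.0, 0.445, 0.895, -0.0]
wrist_force: [-0.8, 0.4, 4.7]
width: 0.0218
gripper_force: 10.0
```

{"method": "send_rows", "body": {
  "plan": [
    [0,0,0,0,0,0.01,-0.8],
    [0,0,0,0,0,0.02,-0.8],
    [0,0,0,0,0,0.03,-0.8],
    [0,0,0,0,0,0.03,-0.8],
    [0,0,0,0,0,0.03,-0.8],
    [0,0,0,0,0,0.03,-0.8],
    [0,0,0,0,0,0.03,-0.8],
    [0,0,0,0,0,0,-0.8],
    [0,0,0,0,0,0,-0.8]
  ]
}}

```text
time_s: 11.75
tool_pos: [0.4386, -0.2488, 0.1408]
tcp_rot: [0.0, 0.445, 0.895, -0.0]
wrist_force: [-1.1, 0.4, -0.5]
width: 0.0216
gripper_force: 10.0
```

```bash
cat > held.py <<'E'
import sys
from h import *
from workcell import env
tcp=env.get_state()['tool_pos'];d=env.snapshot('side')
zb=tcp[2]-float(sys.argv[2])+.0065
im=cv2.cvtColor(d['pixels'],cv2.COLOR_RGB2BGR).copy()
p=[proj(d,[*tcp[:2],zb+z])[0] for z in(0,.03)];print(p)
x,y=p[0].astype(int);x0,y0=x-40,y-60
a=cv2.resize(im[y0:y0+90,x0:x0+80],None,fx=6,fy=6,interpolation=cv2.INTER_CUBIC)
q=[tuple(int(v) for v in (np.array(k)-[x0,y0]+.5)*6) for k in p]
cv2.line(a,q[0],q[1],(255,0,255),1);cv2.imwrite(sys.argv[1],a)
E
python3 held.py pics/i.png .032
```

```text
[array([315.70245775, 180.79513905]), array([315.23718287, 161.13166966])]
```

View pics/i.png

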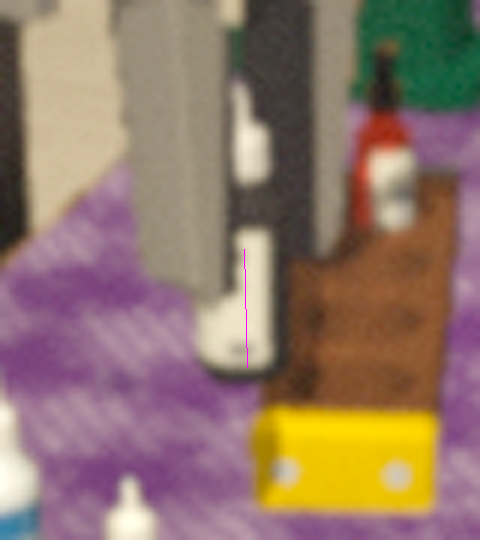

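Black is held upright and centred (body at 198–290, line at 246). Red still stands in hole 4. Next, place black in hole 3.

{"method": "send_rows", "body": {
  "plan": [
    [0,0,-0.179,0.0129,0.0416,0,-0.8],
    [0,0,-0.179,0.0129,0.0416,0,-0.8],
    [0,0,-0.179,0.0129,0.0416,0,-0.8],
    [0,0,-0.179,0.0129,0.0416,0,-0.8],
    [0,0,-0.179,0.0129,0.0416,0,-0.8],
    [0,0,-0.179,0.0129,0.0416,0,-0.8],
    [0,0,-0.179,0.0129,0.0416,0,-0.8],
    [0,0,-0.179,0.0129,0.0416,0,-0.8],
    [0,0,-0.179,0.0129,0.0416,0,-0.8],
    [0,0,-0.179,0.0129,0.0416,0,-0.8],
    [0,0,0,0,0,0,-0.8],
    [0,0,0,0,0,0,-0.8]
  ]
}}

```text
time_s: 13.0
tool_pos: [0.5153, 0.0013, 0.1394]
tcp_rot: [-0.001, 0.788, 0.616, -0.001]
wrist_force: [-0.7, -0.4, 0.1]
width: 0.0218
gripper_force: 10.0
```

{"method": "send_rows", "body": {
  "plan": [
    [0,0,0,0,0,-0.03,-0.8],
    [0,0,0,0,0,-0.03,-0.8],
    [0,0,0,0,0,-0.03,-0.8],
    [0,0,0,0,0,-0.02,-0.8],
    [0,0,0,0,0,-0.02,-0.8],
    [0,0,0,0,0,-0.015,-0.8],
    [0,0,0,0,0,-0.015,-0.8],
    [0,0,0,0,0,-0.01,-0.8],
    [0,0,0,0,0,-0.009,-0.8],
    [0,0,0,0,0,0,-0.8],
    [0,0,0,0,0,0,-0.8]
  ]
}}

```text
time_s: 14.1
tool_pos: [0.5163, 0.0011, 0.0333]
tcp_rot: [0.0, 0.789, 0.615, 0.0]
wrist_force: [0.7, 0.6, -1.2]
width: 0.0216
gripper_force: 10.0
```

{"method": "send_rows", "body": {
  "plan": [
    [0,0,0,0,0,0,-0.45],
    [0,0,0,0,0,0,-0.35],
    [0,0,0,0,0,0,-0.2],
    [0,0,0,0,0,0,0],
    [0,0,0,0,0,0,0.1],
    [0,0,0,0,0,0.02,0.1],
    [0,0,0,0,0,0.04,0.1],
    [0,0,0,0,0,0.05,0.1],
    [0,0,0,0,0,0.05,0.1],
    [0,0,0,0,0,0.05,0.1]
  ]
}}

```text
time_s: 15.1
tool_pos: [0.516, 0.0011, 0.1612]
tcp_rot: [0.0, 0.789, 0.615, 0.0]
wrist_force: [0.4, -1.0, -0.3]
width: 0.0504
gripper_force: 0.0
```

{"method": "send_rows", "body": {
  "plan": [
    [0,0,0.179,-0.017,-0.0357,0,0.1],
    [0,0,0.179,-0.017,-0.0357,0,0.1],
    [0,0,0.179,-0.017,-0.0357,0,0.1],
    [0,0,0.179,-0.017,-0.0357,0,0.1],
    [0,0,0.179,-0.017,-0.0357,0,0.1],
    [0,0,0.179,-0.017,-0.0357,0,0.1],
    [0,0,0.179,-0.017,-0.0357,0,0.1],
    [0,0,0.179,-0.017,-0.0357,0,0.1],
    [0,0,0.179,-0.017,-0.0357,0,0.1],
    [0,0,0.179,-0.017,-0.0357,0,0.1],
    [0,0,0,0,0,0,0.1],
    [0,0,0,0,0,0,0.1]
  ]
}}

```text
time_s: 16.3
tool_pos: [0.4142, -0.2132, 0.1597]
tcp_rot: [0.0, 0.446, 0.895, 0.0]
wrist_force: [-0.3, -0.2, -0.1]
width: 0.0504
gripper_force: 0.0
```

{"method": "send_rows", "body": {
  "plan": [
    [0,0,0,0,0,-0.035,0.1],
    [0,0,0,0,0,-0.035,0.1],
    [0,0,0,0,0,-0.035,0.1],
    [0,0,0,0,0,-0.035,0.1],
    [0,0,0,0,0,-0.035,0.1],
    [0,0,0,0,0,-0.039,0.1],
    [0,0,0,0,0,0,0.1],
    [0,0,0,0,0,0,0.1],
    [0,0,0,0,0,0,0.1]
  ]
}}

```text
time_s: 17.2
tool_pos: [0.4153, -0.213, 0.0319]
tcp_rot: [0.001, 0.445, 0.896, 0.0]
wrist_force: [0.3, -0.7, 0.3]
width: 0.0502
gripper_force: 0.0
```

{"method": "send_rows", "body": {
  "plan": [
    [0,0,0,0,0,0,-0.8],
    [0,0,0,0,0,0,-0.8],
    [0,0,0,0,0,0,-0.8],
    [0,0,0,0,0,0,-0.8],
    [0,0,0,0,0,0,-0.8],
    [0,0,0,0,0,0,-0.8]
  ],
  "force": 10
}}

```text
time_s: 17.8
tool_pos: [0.4142, -0.2134, 0.0309]
tcp_rot: [0.0, 0.445, 0.895, -0.0]
wrist_force: [-0.5, -0.7, 3.7]
width: 0.0194
gripper_force: 10.0
```

{"method": "send_rows", "body": {
  "plan": [
    [0,0,0,0,0,0.01,-0.8],
    [0,0,0,0,0,0.02,-0.8],
    [0,0,0,0,0,0.03,-0.8],
    [0,0,0,0,0,0.03,-0.8],
    [0,0,0,0,0,0.03,-0.8],
    [0,0,0,0,0,0.03,-0.8],
    [0,0,0,0,0,0.03,-0.8],
    [0,0,0,0,0,0,-0.8],
    [0,0,0,0,0,0,-0.8]
  ]
}}

```text
time_s: 18.7
tool_pos: [0.414, -0.2134, 0.139]
tcp_rot: [0.001, 0.445, 0.895, -0.0]
wrist_force: [-0.4, 1.3, -0.5]
width: 0.0196
gripper_force: 10.0
```

```bash
python3 held.py pics/j.png .031
```

```text
[array([295.33670455, 172.18569426]), array([294.51799214, 153.13917732])]
```

View pics/j.png

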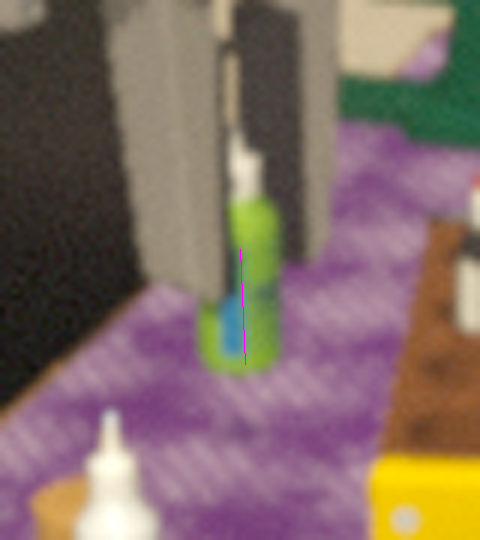

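Green is held upright and centred to about 1 mm. Place it in hole 2.

{"method": "send_rows", "body": {
  "plan": [
    [0,0,-0.179,0.0152,0.0286,0,-0.8],
    [0,0,-0.179,0.0152,0.0286,0,-0.8],
    [0,0,-0.179,0.0152,0.0286,0,-0.8],
    [0,0,-0.179,0.0152,0.0286,0,-0.8],
    [0,0,-0.179,0.0152,0.0286,0,-0.8],
    [0,0,-0.179,0.0152,0.0286,0,-0.8],
    [0,0,-0.179,0.0152,0.0286,0,-0.8],
    [0,0,-0.179,0.0152,0.0286,0,-0.8],
    [0,0,-0.179,0.0152,0.0286,0,-0.8],
    [0,0,-0.179,0.0152,0.0286,0,-0.8],
    [0,0,0,0,0,0,-0.8],
    [0,0,0,0,0,0,-0.8]
  ]
}}

```text
time_s: 19.95
tool_pos: [0.5044, -0.0417, 0.1377]
tcp_rot: [-0.001, 0.788, 0.616, -0.001]
wrist_force: [0.2, -1.1, 0.2]
width: 0.0194
gripper_force: 10.0
```

{"method": "send_rows", "body": {
  "plan": [
    [0,0,0,0,0,-0.03,-0.8],
    [0,0,0,0,0,-0.03,-0.8],
    [0,0,0,0,0,-0.03,-0.8],
    [0,0,0,0,0,-0.02,-0.8],
    [0,0,0,0,0,-0.02,-0.8],
    [0,0,0,0,0,-0.015,-0.8],
    [0,0,0,0,0,-0.015,-0.8],
    [0,0,0,0,0,-0.01,-0.8],
    [0,0,0,0,0,-0.009,-0.8],
    [0,0,0,0,0,0,-0.8],
    [0,0,0,0,0,0,-0.8]
  ]
}}

```text
time_s: 21.05
tool_pos: [0.5054, -0.0415, 0.0314]
tcp_rot: [0.0, 0.789, 0.615, 0.0]
wrist_force: [0.3, -0.7, -0.3]
width: 0.0197
gripper_force: 10.0
```

{"method": "send_rows", "body": {
  "plan": [
    [0,0,0,0,0,0,-0.5],
    [0,0,0,0,0,0,-0.4],
    [0,0,0,0,0,0,-0.2],
    [0,0,0,0,0,0,0],
    [0,0,0,0,0,0,0.1],
    [0,0,0,0,0,0.02,0.1],
    [0,0,0,0,0,0.04,0.1],
    [0,0,0,0,0,0.05,0.1],
    [0,0,0,0,0,0.05,0.1],
    [0,0,0,0,0,0.05,0.1]
  ]
}}

```text
time_s: 22.05
tool_pos: [0.5052, -0.0415, 0.1593]
tcp_rot: [0.0, 0.789, 0.615, 0.0]
wrist_force: [0.7, -0.6, 0.5]
width: 0.0509
gripper_force: 0.0
```

{"method": "send_rows", "body": {
  "plan": [
    [0,0,0.179,-0.0203,-0.0232,0,0.1],
    [0,0,0.179,-0.0203,-0.0232,0,0.1],
    [0,0,0.179,-0.0203,-0.0232,0,0.1],
    [0,0,0.179,-0.0203,-0.0232,0,0.1],
    [0,0,0.179,-0.0203,-0.0232,0,0.1],
    [0,0,0.179,-0.0203,-0.0232,0,0.1],
    [0,0,0.179,-0.0203,-0.0232,0,0.1],
    [0,0,0.179,-0.0203,-0.0232,0,0.1],
    [0,0,0.179,-0.0203,-0.0232,0,0.1],
    [0,0,0.179,-0.0203,-0.0232,0,0.1],
    [0,0,0,0,0,0,0.1],
    [0,0,0,0,0,0,0.1]
  ]
}}

```text
time_s: 23.25
tool_pos: [0.3839, -0.1808, 0.1579]
tcp_rot: [0.001, 0.446, 0.895, 0.0]
wrist_force: [-0.4, 0.5, -0.6]
width: 0.0505
gripper_force: 0.0
```

{"method": "send_rows", "body": {
  "plan": [
    [0,0,0,0,0,-0.034,0.1],
    [0,0,0,0,0,-0.034,0.1],
    [0,0,0,0,0,-0.034,0.1],
    [0,0,0,0,0,-0.034,0.1],
    [0,0,0,0,0,-0.034,0.1],
    [0,0,0,0,0,-0.034,0.1],
    [0,0,0,0,0,0,0.1],
    [0,0,0,0,0,0,0.1],
    [0,0,0,0,0,0,0.1]
  ]
}}

```text
time_s: 24.15
tool_pos: [0.3846, -0.1807, 0.0358]
tcp_rot: [0.001, 0.445, 0.895, 0.0]
wrist_force: [0.2, 0.1, 1.2]
width: 0.0508
gripper_force: 0.0
```

{"method": "send_rows", "body": {
  "plan": [
    [0,0,0,0,0,0,-0.8],
    [0,0,0,0,0,0,-0.8],
    [0,0,0,0,0,0,-0.8],
    [0,0,0,0,0,0,-0.8],
    [0,0,0,0,0,0,-0.8],
    [0,0,0,0,0,0,-0.8]
  ],
  "force": 10
}}

```text
time_s: 24.75
tool_pos: [0.3836, -0.181, 0.0351]
tcp_rot: [0.0, 0.445, 0.895, -0.0]
wrist_force: [-0.4, -0.3, 2.7]
width: 0.0202
gripper_force: 10.0
```

{"method": "send_rows", "body": {
  "plan": [
    [0,0,0,0,0,0.01,-0.8],
    [0,0,0,0,0,0.02,-0.8],
    [0,0,0,0,0,0.03,-0.8],
    [0,0,0,0,0,0.03,-0.8],
    [0,0,0,0,0,0.03,-0.8],
    [0,0,0,0,0,0.03,-0.8],
    [0,0,0,0,0,0.03,-0.8],
    [0,0,0,0,0,0,-0.8],
    [0,0,0,0,0,0,-0.8]
  ]
}}

```text
time_s: 25.65
tool_pos: [0.3835, -0.181, 0.1432]
tcp_rot: [0.001, 0.445, 0.895, -0.0]
wrist_force: [-0.1, -0.3, -1.1]
width: 0.0204
gripper_force: 10.0
```

```bash
python3 held.py pics/k.png .035
```

```text
[array([272.64648193, 164.76240328]), array([271.46053914, 146.22381888])]
```

View pics/k.png

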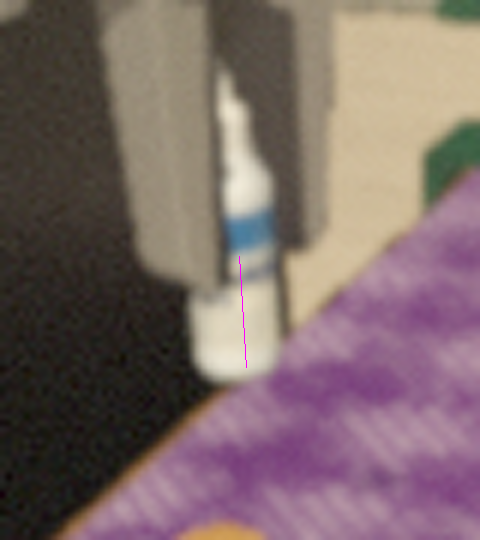

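White is held upright, about 2.5 mm toward the yellow side of its row. I'll compensate and place it in hole 1.

{"method": "send_rows", "body": {
  "plan": [
    [0,0,-0.179,0.0183,0.0156,0,-0.8],
    [0,0,-0.179,0.0183,0.0156,0,-0.8],
    [0,0,-0.179,0.0183,0.0156,0,-0.8],
    [0,0,-0.179,0.0183,0.0156,0,-0.8],
    [0,0,-0.179,0.0183,0.0156,0,-0.8],
    [0,0,-0.179,0.0183,0.0156,0,-0.8],
    [0,0,-0.179,0.0183,0.0156,0,-0.8],
    [0,0,-0.179,0.0183,0.0156,0,-0.8],
    [0,0,-0.179,0.0183,0.0156,0,-0.8],
    [0,0,-0.179,0.0183,0.0156,0,-0.8],
    [0,0,0,0,0,0,-0.8],
    [0,0,0,0,0,0,-0.8]
  ]
}}

```text
time_s: 26.9
tool_pos: [0.4923, -0.0871, 0.1419]
tcp_rot: [-0.001, 0.788, 0.616, -0.001]
wrist_force: [0.0, -1.0, -0.4]
width: 0.0206
gripper_force: 10.0
```

{"method": "send_rows", "body": {
  "plan": [
    [0,0,0,0,0,-0.03,-0.8],
    [0,0,0,0,0,-0.03,-0.8],
    [0,0,0,0,0,-0.03,-0.8],
    [0,0,0,0,0,-0.02,-0.8],
    [0,0,0,0,0,-0.02,-0.8],
    [0,0,0,0,0,-0.015,-0.8],
    [0,0,0,0,0,-0.015,-0.8],
    [0,0,0,0,0,-0.01,-0.8],
    [0,0,0,0,0,-0.009,-0.8],
    [0,0,0,0,0,0,-0.8],
    [0,0,0,0,0,0,-0.8]
  ]
}}

```text
time_s: 28.0
tool_pos: [0.4934, -0.0872, 0.0356]
tcp_rot: [0.0, 0.789, 0.615, 0.0]
wrist_force: [0.4, -0.7, -1.1]
width: 0.0208
gripper_force: 10.0
```

Release, rise, and back off toward −y to clear the view.

{"method": "send_rows", "body": {
  "plan": [
    [0,0,0,0,0,0,-0.5],
    [0,0,0,0,0,0,-0.4],
    [0,0,0,0,0,0,-0.2],
    [0,0,0,0,0,0,0],
    [0,0,0,0,0,0,0.1],
    [0,0,0,0,0,0.02,0.1],
    [0,0,0,0,0,0.04,0.1],
    [0,0,0,0,0,0.05,0.1],
    [0,0,0,0,0,0.05,0.1],
    [0,0,0,0,0,0.05,0.1]
  ]
}}

```text
time_s: 29.0
tool_pos: [0.4932, -0.0871, 0.1635]
tcp_rot: [0.0, 0.789, 0.615, 0.0]
wrist_force: [0.6, -0.1, -0.1]
width: 0.0507
gripper_force: 0.0
```

{"method": "send_rows", "body": {
  "plan": [
    [0,0,0,-0.01,-0.05,0.01,0.1],
    [0,0,0,-0.01,-0.05,0.01,0.1],
    [0,0,0,-0.01,-0.05,0.01,0.1],
    [0,0,0,-0.01,-0.05,0.01,0.1],
    [0,0,0,-0.01,-0.05,0.01,0.1],
    [0,0,0,-0.01,-0.05,0.01,0.1],
    [0,0,0,-0.01,-0.05,0.01,0.1],
    [0,0,0,-0.01,-0.05,0.01,0.1],
    [0,0,0,0,0,0,0.1],
    [0,0,0,0,0,0,0.1]
  ]
}}

```text
time_s: 30.0
tool_pos: [0.4451, -0.3273, 0.2101]
tcp_rot: [0.0, 0.789, 0.614, 0.0]
wrist_force: [-0.3, -0.2, 0.2]
width: 0.0506
gripper_force: 0.0
```

```bash
python3 - <<'E'
from h import *
from workcell import env
s=env.snapshot('side');t=env.snapshot('top')
a=cv2.resize(s['pixels'][120:220,290:380],None,fx=4,fy=4,interpolation=cv2.INTER_CUBIC)
b=cv2.resize(t['pixels'][165:225,230:330],None,fx=4,fy=4,interpolation=cv2.INTER_CUBIC);b=cv2.copyMakeBorder(b,0,160,0,0,0)
cv2.imwrite('pics/l.png',np.hstack([a,b])[:,:,::-1])
P=points(t).reshape(-1,3)
for h,n in zip([[.494,-.085],[.505,-.042],[.516,.0005],[.527,.043]],[80,62,70,75]):
    m=(np.linalg.norm(P[:,:2]-h,axis=1)<.017)&(P[:,2]>.04);print('top z',P[m,2].max().round(4),'expect',.006+n/1e3,'centre off',(P[m,:2].mean(0)-h).round(4))
E
```

```text
top z 0.088 expect 0.08600000000000001 centre off [-0.0023 -0.0019]
top z 0.0699 expect 0.068 centre off [-0.0008 -0.0006]
top z 0.0779 expect 0.07600000000000001 centre off [-0.0015 -0.0013]
top z 0.0851 expect 0.081 centre off [-0.0011 -0.002 ]
```

View pics/l.png

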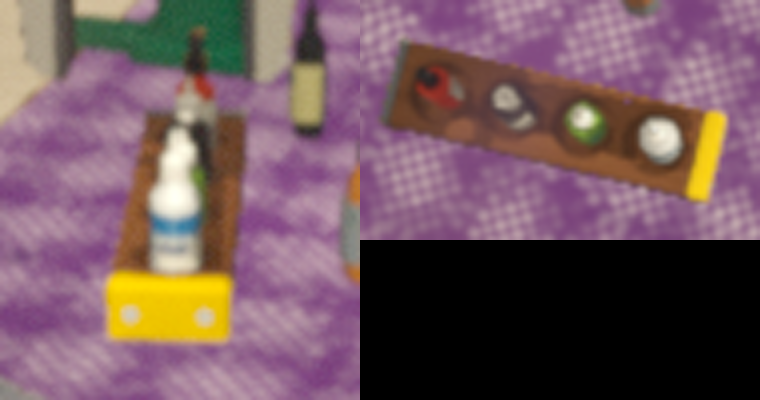

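All four stand upright in order white, green, black, red from the yellow end. Their top heights match bottles standing on the hole floors, allowing for the same depth bias seen at the start. Handing in.

```bash
python3 -c "
from workcell import env
print(env.hand_in())"
```

```text
the job is handed in; nothing more can be done
None
```

All four bottles stand upright on the bottoms of the rack's holes, in order white, green, black, red from the yellow end, and the job was handed in at about 30 s of the 109 s allowed; the hand-in returned no verdict.

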